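Bearing check on the running take-off conveyor

ROBOT

A 6-joint arm with a two-finger parallel gripper is mounted at the origin on the work surface. World frame = base frame: x ahead of the robot, y to its left, z up, the work surface at z = 0. Lengths are in m, angles in rad, forces in N, time in s.
With the tool pointing down it reaches from about 0.35 to 0.975 m from the base axis. Payload 7.1 kg.
Tool frame: the origin (TCP) lies between the finger pads; the fingertips stand bot.nose_length ahead of it and the grasp point (between the pads) is the TCP (bot.nose_length is the distance from the TCP to the fingertips, in m); z points along the fingers, y is the direction in which the jaws open and shut (so a half turn about z gives the same grasp; the last joint's range is limited). The gripper opens to 88 mm and grips with 3 to 60 N. Pads are 20 mm wide; open, the fingers measure 115 mm over their backs; the gripper's body (75 mm by 178 mm) begins 61 mm behind the grasp point.
Start: joints at [1.265, 0.423, 1.63, -0, 1.089, -0.019], TCP at [0.177, 0.599, 0.242] pointing down, gripper open.
Joint ranges: [-3, 3], [-0.9, 2.11], [0.09, 2.58], [-1.31, 4.45], [0.11, 2.69], [-2.54, 2.54]. Speed limits (rad/s): [2.39, 2.39, 3.01, 3.14, 3.14, 3.14].

INTERFACE

Orientations are given as [roll, pitch, yaw] about the fixed x, y, z axes, in that order (R = Rz(yaw) Ry(pitch) Rx(roll)).
In Python, from rig import bot gives the robot as it stands.
- The arm moves only by the tool step_arm, never from a script. Its arguments are lists of equal length, an entry for each row: "delta_pos": the shift along the tool's x, y, z in mm, a list of three; "delta_rot": the turn, a rotation vector about the tool's x, y, z in rad, a list of three; "claw": the gripper command: -1 is shut, 1 is fully open, values between are in proportion. In form: {"delta_pos": [[dx, dy, dz], ...], "delta_rot": [[wx, wy, wz], ...], "claw": [claw, ...]}. A call has 1 to 5 rows; each row shifts and turns the commanded pose from where the row before left it, along the tool's axes as they then stand; what a row does not reach is not made up. A row lasts 1/12 s, in which the tool goes at most 41.7 mm and 7.16 degrees, less where a joint would pass 70% of its speed; a pose out of reach is approached as far as the arm can. A call with a gripper value outside its range is refused whole. The fingers move at their own pace and stop on an object; "squeeze" is the grip in N (left out, the last holds). Time passes only in rows, so rows that do not move let the fingers close. It gives the time, the measured TCP pose, the force and the opening at its end, in the units of the state.
- bot.get_state(): the state, without advancing time (a new reading comes with each control period).
- bot.camera(name): name is "scene" or "top" or "wrist"; returns the picture (420x560x3 uint8, red, green, blue); there is no depth.
- bot.calibration(name): a dict with "intrinsics" (3x3 intrinsics, pixels), "position" and "orientation" of the camera in the world. Camera axes: x right, y down, z forward; pixel columns grow to the right and rows downward; lengths in m; the calibration is good to about 2 mm. The wrist camera is an equidistant fisheye: a pixel r from the principal point sees the ray r / f radians off the axis. A picture is of the moment at which its call begins: read the wrist's pose just before it. calibration takes no time and is no camera call; for the wrist camera it gives the pose at the moment of the call.
- bot.sign_off(): hands the job in, once; it reports no verdict.
The state is a dict: "time": time; "q": joint angles; "qd": joint speeds; "effort": joint torques, N m; "tcp_pos": TCP position; "tcp_rot": TCP orientation; "force": force on the tool from outside, world axes, zero at the start; "torque": the same for the moment, N m; "gripper_width": finger opening in m.
Only numpy, scipy, OpenCV 4.12 (cv2) and the standard library are available. Lean on these libraries where they do the work, as an engineer would, in place of code of your own. Each camera call takes 0.05 s, during which the arm holds its last target. There are 200 camera calls.

TASK

The bearing in the take-off conveyor's gear unit is due for its running check: at the push-button station press the blue reset button right down and let it up, then the green start button in the same way, one at a time and without pressing the red stop button. Then take the orange bearing tester out of its stand and set its sprung tip on the black dot of the measuring point (inside the yellow ring on the gear unit), with the tester square to that sloping face and pushed on lightly, so that the tip is about half-way in. Finish while still holding it steadily there; push nothing hard and leave the other things on the counter where they are.

Things in the scene. Friction and masses are not known exactly. Their poses are not given: they have to be found in the camera images.
- station: Grey push-button station fixed to the counter, 78 x 190 x 60 mm (x, y, z), origin at the centre of its underside. Three buttons in a row along its y axis, 4 mm to the +x side of the middle: blue at y = +55 mm, green at 0, red at -55 mm.
- reset_button_top (a point): Centre of the top of the blue reset button (cap 28 mm across), the one at the station's +y end. On the station it stands 78 mm above the counter when up; it is pressed straight down.
- start_button_top (a point): Centre of the top of the green start button (cap 28 mm across), the middle one. On the station it stands 78 mm above the counter when up; it is pressed straight down.
- stop_button_top (a point): Centre of the top of the red stop button (cap 34 mm across), the one at the station's -y end, not to be pressed. On the station it stands 78 mm above the counter when up; it is pressed straight down.
- reset_button (a joint): Travel in m of the blue reset button: 0 up, 0.006 fully down; sprung, starts to move at about 1.5 N and is fully down at 5 N. Springs back when let go.
- start_button (a joint): Travel in m of the green start button: 0 up, 0.006 fully down; sprung, starts to move at about 1.5 N and is fully down at 5 N. Springs back when let go.
- stop_button (a joint): Travel in m of the red stop button: 0 up, 0.006 fully down; sprung, starts to move at about 1.5 N and is fully down at 5 N. Springs back when let go.
- dock: Grey stand of the tester, fixed to the counter, a block 72 x 72 x 60 mm, origin at the centre of its underside. A round upright hole of 22 mm goes through its middle; the tester's nose hangs in it and its collar rests on the block's top.
- probe: Orange bearing tester, about 200 g, upright in its stand. Origin on its axis at the lower end of the rigid nose (20 mm above the counter in the stand), z up the axis. Nose: 18 mm diameter, z 0 to 40 mm; collar: 34 mm, z 40 to 46; handle: 26 mm square (faces across its x and y), z 46 to 130, gripped across opposite faces. Rises 52 mm to clear the stand.
- probe_tip (a joint): How far the tester's sprung tip is pushed in, m: 0 fully out (12 mm beyond the nose), 0.008 fully in. Spring: 0.8 N to start moving plus 0.8 N per mm, so 4 N half-way in.
- tip_end (a point): The very end of the tester's steel tip (7 mm diameter, rounded), on the tester's axis, 12 mm beyond the nose (tester's z = -12 mm) when fully out; its z axis is the tester's axis.
- conveyor: Low conveyor fixed to the counter: belt 190 mm wide, side plates 125 mm high, running from its drive roller along its own -y for 500 mm. Origin on the counter below the middle of the drive roller. The gear unit (cast box 90 mm long, top 142 mm high) is on its -x side, middle at x -155 mm, y 0; from it a motor with terminal box (top 155 mm) runs to y -205 mm.
- spot: Measuring point on the gear unit: flat end of a boss 34 mm across, with a target: yellow ring (29 mm outside, 20 inside) around white with a black dot of 8 mm. Origin at the dot's centre on the surface, z straight out of the face; it leans 25 degrees (0.436 rad) from vertical towards the conveyor's +y. It lies at (-155, 29, 154) mm in the conveyor's frame.
- scale: White kitchen scale 150 x 200 x 28 mm, bystander.
- bowl: Steel bowl 130 mm across, 50 mm high, bystander.
- rolling_pin: Wooden rolling pin 380 mm long, 40 mm thick, along its y axis, bystander.
- tub: White open plastic tub 160 x 110 x 70 mm, bystander.
- wrench: Steel wrench lying flat, bystander.
- grease_can: Blue-banded grease can 66 mm diameter, 100 mm high, bystander.
- screwdriver: Red-handled screwdriver lying flat, bystander.
- oil_bottle: Yellow oil bottle with a red cap, 56 mm diameter, 150 mm high, bystander.

How it is judged:
On the way, in this order (a step that is already met when the one before it is completed fails the run):
1. the blue reset button is pressed down alone (value of joint reset_button above 0.0045 m and value of joint each of start_button, stop_button below 0.001 m), for 0.1 s.
2. the blue button is let up, then the green start button is pressed down alone (value of joint start_button above 0.0045 m and value of joint each of reset_button, stop_button below 0.001 m), for 0.1 s.
3. the tester is lifted out of its stand in the gripper (z of tip_end in the frame of dock above 0.062 m and contact force between the fingers and probe above 1 N and contact force between probe and dock below 0.05 N), for 0.2 s.
At the end, for the whole second after the job is handed in: For the last second the gripper holds the tester still (under 20 mm/s), out of the stand, tip end within 10 mm of the dot's centre, axis within 10 degrees of square to the face, tip in 1.5 to 6.5 of its 8 mm, 1 to 10 N on the measuring point; all buttons up (distance between tip_end and spot below 0.01 m and angle between the z axis of probe and the z axis of spot, either way round below 0.17 rad and value of joint probe_tip between 0.0015 and 0.0065 m and contact force between probe and spot between 1 and 10 N and contact force between the fingers and probe above 2 N and contact force between probe and dock below 0.05 N and linear speed of probe below 0.02 m/s and value of joint each of reset_button, start_button, stop_button below 0.001 m); the arm keeps its last pose, push and grip.
It fails at once if the red stop button is pressed (value of joint stop_button above 0.002 m).
It fails at once if the blue and green buttons are down together (value of joint each of reset_button, start_button above 0.003 m).
It fails at once if the tester is pushed against the conveyor with more than 25 N (contact force between probe and conveyor above 25 N).
It fails at once if one of the other things on the counter is shifted by more than 30 mm (distance of any of scale, bowl, rolling_pin, tub, wrench, grease_can, screwdriver, oil_bottle from where it was at the start of the episode above 0.03 m).
It also fails if it takes over 48 s, if anything falls off the work surface, if the arm or the gripper's body presses on something with over 40 N, if the wrist force passes 120 N, or if a joint passes its speed limit or range.

## Working session

There is one attempt and no reset: what is moved stays moved. The work goes in short steps, Python scripts to look and compute and a tool call to move; the robot and the scene stay as the last step left them, time stands still between calls to the robot, and variables do not carry over. Pictures are saved under pics/ and viewed, about 8 in all and at most 12, crops included, and the job is handed in when it is done.

Besides the shell and the picture viewer there is one more tool, called after "Request:" as a command line: name --argument value ..., lists and objects as JSON in quotes. step_arm: Moves the arm, as the interface text tells. Its arguments: {"type":"object","properties":{"delta_pos":{"type":"array"},"delta_rot":{"type":"array"},"claw":{"type":"array"},"squeeze":{"type":"number"}},"required":["delta_pos","delta_rot","claw"]}

```bash
mkdir -p pics; python3 - <<'E'
from rig import bot
import cv2,numpy as np
print(bot.nose_length,bot.get_state())
for n in("scene","top"):
    im=bot.camera(n);cv2.imwrite(f"pics/{n}0.png",cv2.resize(im[:,:,::-1],(784,588),interpolation=cv2.INTER_CUBIC));np.save(f"pics/{n}0.npy",im)
    print(n,bot.calibration(n))
print(bot.calibration("wrist"))
E
```

```text
0.019 {'time': 0.0, 'q': array([ 1.26496386e+00,  4.23818900e-01,  1.63069845e+00, -2.89976465e-05,
        1.08857746e+00, -1.89762992e-02]), 'qd': array([-0.00083278,  0.00062651,  0.00033458, -0.00064057, -0.00117522,
        0.00077177]), 'effort': array([-1.89442013e-03, -5.44635057e+01, -2.73670095e+01,  6.43750001e-02,
        2.26214557e-02, -1.35433875e-04]), 'tcp_pos': array([0.17664589, 0.59896771, 0.24091205]), 'tcp_rot': array([-3.14009028e+00, -2.83760269e-06,  2.85474995e+00]), 'force': array([ 0.12716626,  0.08185858, -0.24949217]), 'torque': array([0.02413902, 0.01691383, 0.01166168]), 'gripper_width': 0.08785802249129972}
scene {'intrinsics': array([[439.76458026,   0.        , 278.05524074],
       [  0.        , 439.76458026, 205.67952421],
       [  0.        ,   0.        ,   1.        ]]), 'position': array([1.31874105, 0.78754405, 1.10574461]), 'orientation': array([-2.29240576, -0.00312008,  2.35070728])}
top {'intrinsics': array([[472.03640534,   0.        , 282.84468432],
       [  0.        , 472.03640534, 217.82911354],
       [  0.        ,   0.        ,   1.        ]]), 'position': array([ 0.29913668, -0.01424163,  1.5406369 ]), 'orientation': array([-2.97253631e+00,  1.97380970e-03, -1.56465373e+00])}
{'intrinsics': array([[325.1922621 ,   0.        , 281.11142111],
       [  0.        , 325.1922621 , 208.96066381],
       [  0.        ,   0.        ,   1.        ]]), 'position': array([0.1109977 , 0.61905373, 0.38400304]), 'orientation': array([2.88607631, 0.0030659 , 1.28431564])}
```

View pics/top0.png

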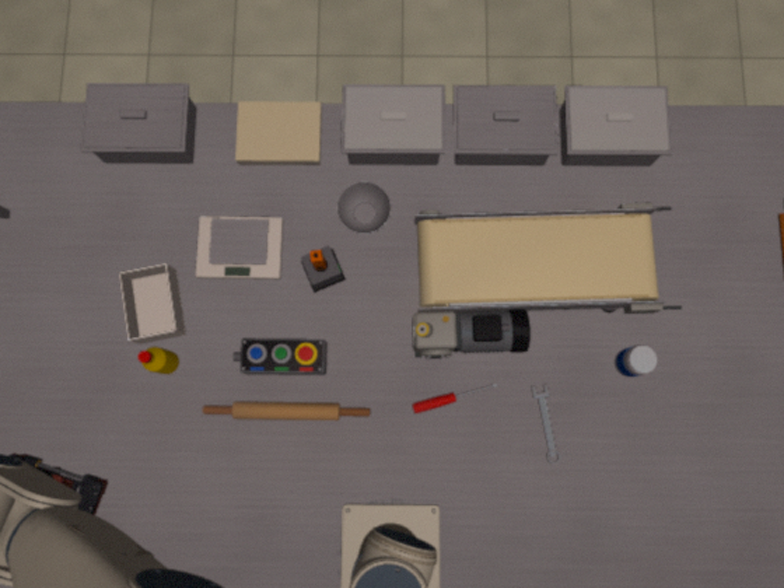

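View pics/scene0.png

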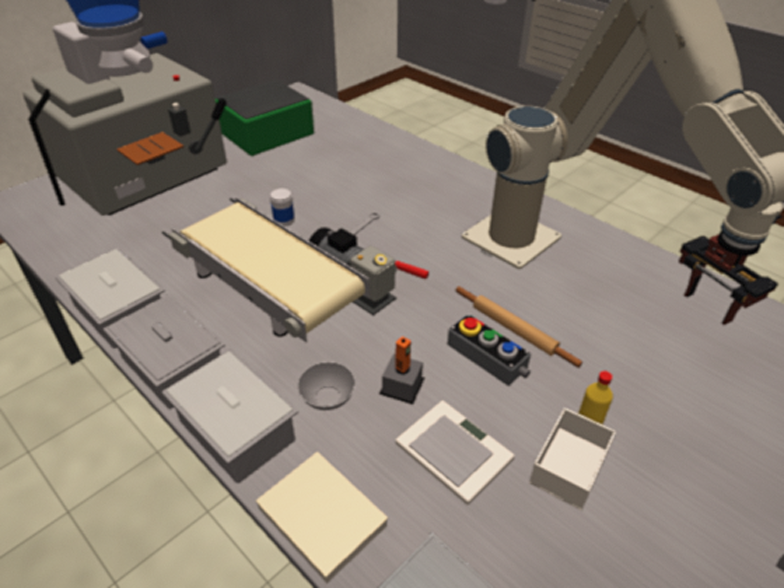

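```bash
cat > h.py <<'E'
import numpy as np,cv2
from scipy.spatial.transform import Rotation as R
from rig import bot
def ray(n,uv,cal=None):
    c=cal or bot.calibration(n);K=c["intrinsics"];p=(np.array(uv)-K[:2,2])/K[0,0]
    if n=="wrist":
        r=np.hypot(*p);d=np.r_[p/r*np.sin(r),np.cos(r)] if r>1e-9 else np.array([0,0,1.])
    else: d=np.r_[p,1]
    return c["position"],R.from_euler("xyz",c["orientation"]).apply(d)
def plane(n,uv,z,cal=None):
    o,d=ray(n,uv,cal);return o+d*(z-o[2])/d[2]
def blobs(im,lo,hi,amin=15):
    m=cv2.inRange(cv2.cvtColor(im,cv2.COLOR_RGB2HSV),lo,hi)
    k,l,s,c=cv2.connectedComponentsWithStats(m)
    return [(int(s[i,4]),c[i].round(1),s[i,:4]) for i in range(1,k) if s[i,4]>=amin],l
E
python3 - <<'E'
from h import *
for n in("top","scene"):
    im=np.load(f"pics/{n}0.npy")
    for nm,lo,hi,z in(("blue",(100,120,60),(125,255,255),.078),("green",(50,100,40),(85,255,255),.078),("red",(0,190,90),(4,255,255),.078),("orange",(5,190,60),(17,255,255),.15),("yellow",(18,120,120),(32,255,255),.154)):
        for a,c,s in blobs(im,lo,hi)[0]: print(n,nm,a,c,s,plane(n,c,z).round(4))
im=np.load("pics/top0.npy")
a=cv2.resize(im[160:260,200:400,::-1],(800,400),interpolation=cv2.INTER_CUBIC)
im=np.load("pics/scene0.npy")
b=cv2.resize(im[165:290,230:390,::-1],(768,600),interpolation=cv2.INTER_CUBIC)
cv2.imwrite("pics/a.png",a);cv2.imwrite("pics/b.png",b)
E
```

```text
top blue 52 [182.5 251.6] [179 248   8   8] [0.4405 0.3013 0.078 ]
top blue 30 [183.2 263. ] [178 262  11   3] [0.4052 0.2976 0.078 ]
top green 50 [200.3 251.8] [197 248   8   8] [0.4402 0.2459 0.078 ]
top green 28 [200.5 263. ] [196 262  10   3] [0.4055 0.2441 0.078 ]
top red 60 [217.9 252.2] [214 248   9   9] [0.4393 0.1912 0.078 ]
top red 52 [102.8 254.5] [ 99 251   9   8] [0.43   0.5484 0.078 ]
top red 166 [310.1 287.3] [296 281  29  13] [ 0.3332 -0.0947  0.078 ]
top orange 49 [558.4 163.2] [557 153   3  26] [ 0.7101 -0.8481  0.15  ]
top orange 98 [226.5 184.6] [222 179  11  13] [0.6375 0.1611 0.15  ]
top orange 33 [217.9 251.5] [213 247  11  11] [0.4345 0.1812 0.15  ]
top yellow 15 [317.9 227.5] [316 226   5   4] [ 0.5073 -0.1143  0.154 ]
top yellow 41 [301.1 234.9] [297 230   9  10] [ 0.4848 -0.0644  0.154 ]
top yellow 96 [218.4 252.4] [211 245  15  15] [0.4314 0.179  0.154 ]
top yellow 122 [111.2 258.6] [102 251  16  14] [0.4113 0.4936 0.154 ]
scene blue 782 [74.4  7.9] [48  0 51 19] [-0.012  -2.5878  0.078 ]
scene blue 108 [109.6  26.8] [101  22  18  10] [ 0.0032 -2.0627  0.0
[... 229 characters left out ...]
reen 57 [349.9 238.4] [346 235  13   8] [0.4355 0.2483 0.078 ]
scene red 98 [293.8 192.3] [283 187  22  11] [ 0.3926 -0.0429  0.078 ]
scene red 48 [335.6 230.1] [332 227   8   8] [0.4384 0.1908 0.078 ]
scene red 48 [432.  269.1] [428 266   9   8] [0.3631 0.506  0.078 ]
scene orange 380 [106.9 106. ] [85 96 45 21] [ 0.6041 -0.9793  0.15  ]
scene orange 28 [337.  231.6] [331 228  14   8] [0.5021 0.2398 0.15  ]
scene orange 158 [287.4 253. ] [283 241  10  25] [0.6744 0.1929 0.15  ]
scene yellow 24 [271.2 185.3] [268 182   8   7] [ 0.4885 -0.0628  0.154 ]
scene yellow 69 [334.8 234.6] [328 229  16  10] [0.5204 0.2456 0.154 ]
scene yellow 210 [427.7 281.3] [418 273  20  16] [0.4812 0.5409 0.154 ]
```

View pics/a.png

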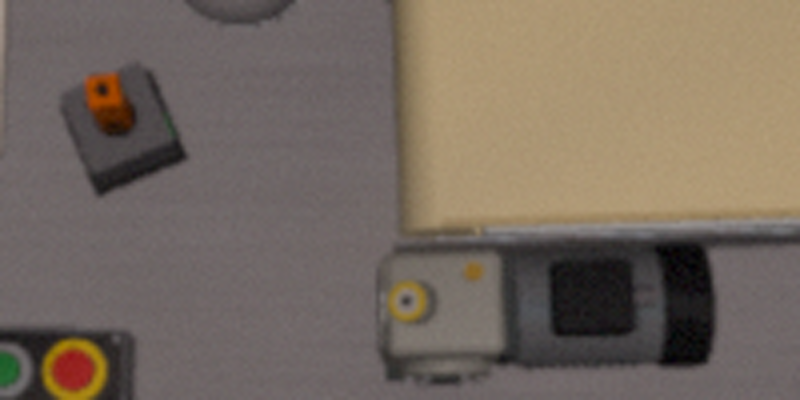

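The top crop shows the tester's handle top at crop (104,89), the dock turned by about 25°, and the spot dot at crop (406,300). Blue is at about (0.438, 0.302) and green at (0.438, 0.247). I'll move over blue with the gripper shut.

Request:
step_arm --delta_pos '[[-33.4, -21.1, 0], [-33.4, -21.1, 0], [-33.4, -21.1, 0], [-33.4, -21.1, 0], [-33.4, -21.1, 0]]' --delta_rot '[[0, 0, 0], [0, 0, 0], [0, 0, 0], [0, 0, 0], [0, 0, 0]]' --claw '[-1, -1, -1, -1, -1]' --squeeze 10

```text
time: 0.52
tcp_pos: [0.3077, 0.4494, 0.2414]
tcp_rot: [-3.141, -0.0, 2.855]
force: [0.2, -0.0, -0.8]
gripper_width: 0.0579
```

Request:
step_arm --delta_pos '[[-33.4, -21.1, 0], [-33.4, -21.1, 0], [-33.4, -21.1, 0], [-33.4, -21.1, 0], [-33.4, -21.1, 0]]' --delta_rot '[[0, 0, 0], [0, 0, 0], [0, 0, 0], [0, 0, 0], [0, 0, 0]]' --claw '[-1, -1, -1, -1, -1]'

```text
time: 0.93
tcp_pos: [0.4382, 0.3008, 0.2415]
tcp_rot: [-3.141, -0.0, 2.855]
force: [0.3, 0.6, 0.9]
gripper_width: 0.0248
```

```bash
python3 - <<'E'
from h import *
s=bot.get_state();print(s["time"],s["tcp_pos"],s["tcp_rot"],s["gripper_width"],s["force"])
cal=bot.calibration("wrist");im=bot.camera("wrist");np.save("pics/w1.npy",im)
import pickle;pickle.dump(cal,open("pics/w1.pkl","wb"))
for nm,lo,hi,z in(("blue",(100,120,60),(125,255,255),.078),("green",(50,100,40),(85,255,255),.078),("red",(0,190,90),(4,255,255),.078),("orange",(5,190,60),(17,255,255),.15),("yellow",(18,120,120),(32,255,255),.154)):
    for a,c,b in blobs(im,lo,hi,40)[0]: print(nm,a,c,b,plane("wrist",c,z,cal).round(4))
cv2.imwrite("pics/w1.png",cv2.resize(im[:,:,::-1],(784,588),interpolation=cv2.INTER_CUBIC))
E
```

```text
0.9333 [0.43822848 0.30081296 0.24153553] [-3.14135695e+00 -2.36859456e-04  2.85478028e+00] 0.02482925718204137 [0.25922739 0.60972244 0.86860359]
blue 274 [272.7 163.6] [257 156  32  16] [0.4043 0.3024 0.078 ]
blue 607 [282.2 198.9] [269 185  28  28] [0.4398 0.3014 0.078 ]
green 245 [221.3 179.3] [207 172  30  16] [0.4045 0.2505 0.078 ]
green 581 [229.1 214.1] [216 201  27  27] [0.4397 0.2468 0.078 ]
red 663 [515.4 131.8] [501 118  29  29] [0.4374 0.5764 0.078 ]
red 676 [ 15.2 197.3] [  0 176  34  46] [ 0.3402 -0.0195  0.078 ]
red 193 [173.5 194.4] [161 188  26  14] [0.4043 0.1984 0.078 ]
red 704 [179.7 228.6] [165 213  31  31] [0.4398 0.1918 0.078 ]
yellow 3264 [467.  128.3] [428 103  77  53] [0.4085 0.4618 0.154 ]
yellow 891 [184.8 223.1] [160 203  46  47] [0.4201 0.2294 0.154 ]
yellow 428 [337.9 312.2] [330 284  14  58] [0.5295 0.3237 0.154 ]
yellow 267 [222.9 317.4] [219 288  11  54] [0.5074 0.2291 0.154 ]
yellow 2568 [304.6 359.7] [123 346 322  23] [0.5723 0.2837 0.154 ]
```

View pics/w1.png

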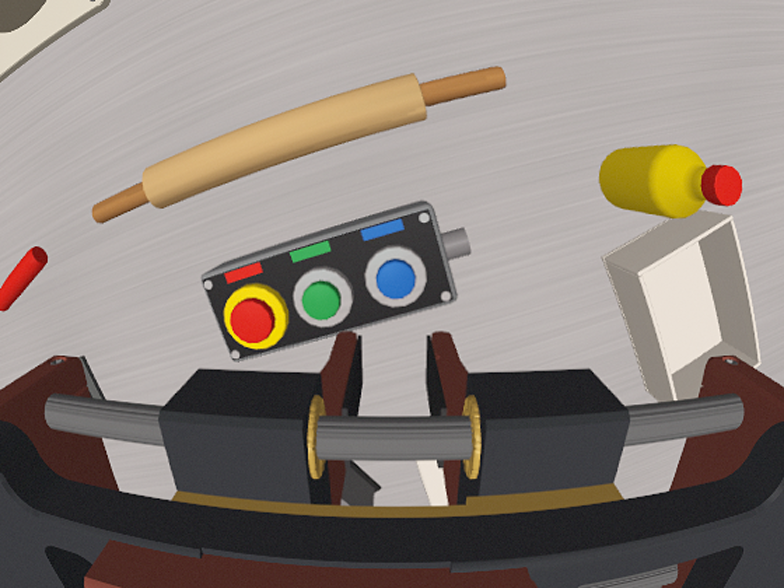

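The wrist view puts blue at (.440,.301) and green at (.440,.247), with the gripper over blue.

Request:
step_arm --delta_pos '[[-1.5, 0.5, 33], [0, 0, 33], [0, 0, 33], [0, 0, 33], [0, 0, 8]]' --delta_rot '[[0, 0, 0], [0, 0, 0], [0, 0, 0], [0, 0, 0], [0, 0, 0]]' --claw '[-1, -1, -1, -1, -1]'

```text
time: 1.4
tcp_pos: [0.4365, 0.3011, 0.0974]
tcp_rot: [-3.136, -0.004, 2.855]
force: [-1.6, -1.8, 3.1]
gripper_width: 0.0009
```

Request:
step_arm --delta_pos '[[0, 0, 5], [0, 0, 3], [0, 0, 1], [0, 0, 0]]' --delta_rot '[[0, 0, 0], [0, 0, 0], [0, 0, 0], [0, 0, 0]]' --claw '[-1, -1, -1, -1]'

```text
time: 1.73
tcp_pos: [0.4375, 0.3018, 0.0951]
tcp_rot: [-3.138, -0.002, 2.855]
force: [-9.9, -7.7, 18.1]
gripper_width: 0.0008
```

Request:
step_arm --delta_pos '[[0, 0, 0]]' --delta_rot '[[0, 0, 0]]' --claw '[-1]'

```text
time: 1.82
tcp_pos: [0.4375, 0.3018, 0.0951]
tcp_rot: [-3.139, -0.002, 2.855]
force: [-9.7, -7.3, 18.0]
gripper_width: 0.0003
```

```bash
python3 - <<'E'
from h import *
s=bot.get_state();print(s["tcp_pos"],s["force"],s["torque"])
im=bot.camera("wrist");a=im[150:330,180:400,::-1]
im=bot.camera("scene");b=im[190:290,310:432,::-1]
cv2.imwrite("pics/p1.png",np.hstack([cv2.resize(a,(480,393)),cv2.resize(b,(320,393),interpolation=cv2.INTER_CUBIC)]))
E
```

```text
[0.43746517 0.30177792 0.09512236] [-9.74211681 -7.2984036  17.97698691] [-1.37625847  1.77134629 -0.024367  ]
```

View pics/p1.png

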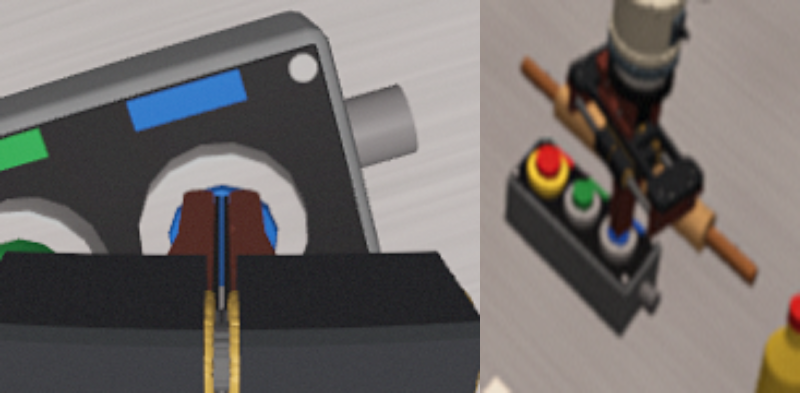

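Request:
step_arm --delta_pos '[[0, 0, -2], [0, 0, 0]]' --delta_rot '[[0, 0, 0], [0, 0, 0]]' --claw '[-1, -1]'

```text
time: 2.08
tcp_pos: [0.4394, 0.3031, 0.097]
tcp_rot: [3.14, 0.001, 2.855]
force: [-1.4, -1.4, 2.9]
gripper_width: 0.0009
```

Request:
step_arm --delta_pos '[[0, 0, -2], [0, 0, 0]]' --delta_rot '[[0, 0, 0], [0, 0, 0]]' --claw '[-1, -1]'

```text
time: 2.25
tcp_pos: [0.4396, 0.3033, 0.0982]
tcp_rot: [3.14, 0.001, 2.855]
force: [-1.4, -0.3, 2.5]
gripper_width: 0.0005
```

Request:
step_arm --delta_pos '[[0, 0, -2], [0, 0, 0]]' --delta_rot '[[0, 0, 0], [0, 0, 0]]' --claw '[-1, -1]'

```text
time: 2.42
tcp_pos: [0.4396, 0.3033, 0.0995]
tcp_rot: [3.14, 0.001, 2.855]
force: [-0.7, 0.3, 2.4]
gripper_width: 0.0005
```

Request:
step_arm --delta_pos '[[0, 0, -2], [0, 0, 0]]' --delta_rot '[[0, 0, 0], [0, 0, 0]]' --claw '[-1, -1]'

```text
time: 2.58
tcp_pos: [0.4396, 0.3031, 0.1011]
tcp_rot: [3.141, 0.001, 2.855]
force: [0.3, 0.8, 1.2]
gripper_width: 0.0007
```

Request:
step_arm --delta_pos '[[0, 0, -2], [0, 0, 0]]' --delta_rot '[[0, 0, 0], [0, 0, 0]]' --claw '[-1, -1]'

```text
time: 2.75
tcp_pos: [0.439, 0.3026, 0.1027]
tcp_rot: [-3.141, -0.0, 2.855]
force: [0.5, 0.5, -0.8]
gripper_width: 0.0006
```

Request:
step_arm --delta_pos '[[0, 0, -8], [-5.5, -18, 0], [-5.5, -18, 0], [-5.5, -17, 0], [0, 0, 4]]' --delta_rot '[[0, 0, 0], [0, 0, 0], [0, 0, 0], [0, 0, 0], [0, 0, 0]]' --claw '[-1, -1, -1, -1, -1]'

```text
time: 3.17
tcp_pos: [0.4395, 0.245, 0.1072]
tcp_rot: [-3.141, -0.0, 2.853]
force: [-0.6, 0.1, -0.2]
gripper_width: 0.0005
```

Request:
step_arm --delta_pos '[[0, 0, 4], [0, 0, 4], [0, 0, 4], [0, 0, 2.5], [0, 0, 0]]' --delta_rot '[[0, 0, 0], [0, 0, 0], [0, 0, 0], [0, 0, 0], [0, 0, 0]]' --claw '[-1, -1, -1, -1, -1]'

```text
time: 3.58
tcp_pos: [0.4403, 0.2477, 0.0947]
tcp_rot: [-3.141, 0.001, 2.856]
force: [-7.9, -8.2, 38.9]
gripper_width: 0.0006
```

Request:
step_arm --delta_pos '[[0, 0, 0], [0, 0, 0]]' --delta_rot '[[0, 0, 0], [0, 0, 0]]' --claw '[-1, -1]'

```text
time: 3.75
tcp_pos: [0.4404, 0.2477, 0.0947]
tcp_rot: [3.141, 0.001, 2.856]
force: [-6.8, -7.9, 38.2]
gripper_width: 0.0005
```

Request:
step_arm --delta_pos '[[0, 0, -8], [0, 0, -15], [0, 0, -28], [0, 0, -28], [0, 0, -28]]' --delta_rot '[[0, 0, 0], [0, 0, 0], [0, 0, 0.121], [0, 0, 0.121], [0, 0, 0.121]]' --claw '[-1, -1, -1, 1, 1]'

```text
time: 4.17
tcp_pos: [0.4394, 0.2478, 0.1997]
tcp_rot: [-3.141, -0.001, 2.487]
force: [0.3, 0.2, 0.2]
gripper_width: 0.0104
```

Request:
step_arm --delta_pos '[[0, 0, -28], [0, 0, -28], [0, 0, -28], [0, 0, -10], [-26, 23, 0]]' --delta_rot '[[0, 0, 0.121], [0, 0, 0.121], [0, 0, 0.121], [0, 0, 0.121], [0, 0, 0]]' --claw '[1, 1, 1, 1, 1]'

```text
time: 4.58
tcp_pos: [0.4699, 0.2361, 0.2961]
tcp_rot: [3.138, -0.002, 2.003]
force: [0.8, 0.0, 0.5]
gripper_width: 0.0435
```

Request:
step_arm --delta_pos '[[-26, 23, 0], [-26, 23, 0], [-26, 23, 0], [-26, 23, 0], [-10, 10, 0]]' --delta_rot '[[0, 0, 0], [0, 0, 0], [0, 0, 0], [0, 0, 0], [0, 0, 0]]' --claw '[1, 1, 1, 1, 1]'

```text
time: 5.0
tcp_pos: [0.6158, 0.1724, 0.2924]
tcp_rot: [3.141, 0.001, 2.007]
force: [-0.7, 0.0, 0.7]
gripper_width: 0.0772
```

```bash
cat > look.py <<'E'
from h import *
import sys,pickle
n=sys.argv[1]
for i in range(2):
    s=bot.get_state();cal=bot.calibration("wrist");im=bot.camera("wrist")
print(s["time"],s["q"].round(3),s["tcp_pos"],s["tcp_rot"],s["force"].round(1))
np.save(f"pics/{n}.npy",im);pickle.dump((cal,s),open(f"pics/{n}.pkl","wb"))
cv2.imwrite(f"pics/{n}.png",cv2.resize(im[:,:,::-1],(800,600),interpolation=cv2.INTER_CUBIC))
E
python3 look.py w2
```

```text
5.05 [ 2.540e-01  3.950e-01  1.550e+00 -1.000e-03  1.195e+00 -1.810e-01] [0.6165481  0.17213934 0.29226465] [3.14021893e+00 9.28679220e-04 2.00634454e+00] [1.1 0.2 0.4]
```

View pics/w2.png

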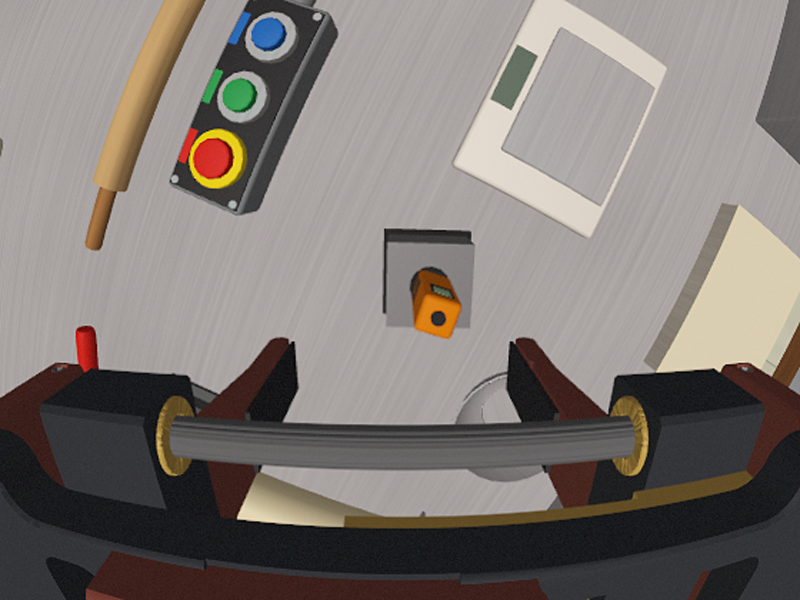

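```bash
python3 - <<'E'
from h import *
im=np.load("pics/w2.npy");cv2.imwrite("pics/w2c.png",cv2.resize(im[155:245,260:340,::-1],(533,600),interpolation=cv2.INTER_CUBIC))
E
```

```text
(no output)
```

View pics/w2c.png

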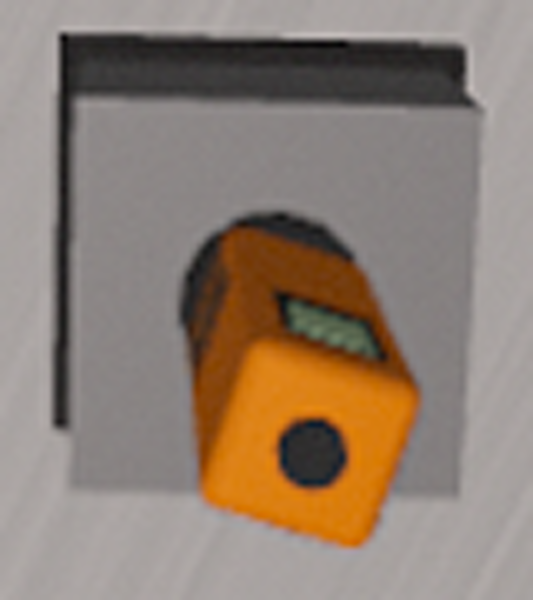

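```bash
python3 - <<'E'
from h import *
import pickle
cal,s=pickle.load(open("pics/w2.pkl","rb"))
f=lambda p,z:np.array([plane("wrist",np.array(q)*.15+[259.5,154.5],z,cal)[:2] for q in p])
def show(P):
    e=np.roll(P,-1,0)-P;print(P.mean(0).round(4),np.hypot(*e.T).round(4),np.degrees(np.arctan2(e[:,1],e[:,0])).round(1))
show(f([(248,338),(418,390),(362,548),(203,498)],.15));print(f([(312,453)],.15))
show(f([(72,97),(480,107),(460,495),(68,492)],.06))
print(np.degrees(s["tcp_rot"]),cal["position"])
for z in(.15,.146,.154):
  print(z,plane("top",(226-.5+.5,182.2),z),plane("wrist",np.array((312,453))*.15+[259.5,154.5],z,cal))
E
```

```text
[0.6447 0.1658] [0.0246 0.024  0.0236 0.0236] [   7.6  -82.2 -173.5  100.4]
[[0.64576318 0.16497164]]
[0.6452 0.1652] [0.0716 0.0716 0.0718 0.0722] [  23.8  -65.9 -155.6  113.9]
[1.79921291e+02 5.32093998e-02 1.14955074e+02] [0.58738006 0.23471427 0.43519274]
0.15 [0.64493538 0.16277916 0.15      ] [0.64576318 0.16497164 0.15      ]
0.146 [0.64593003 0.16328834 0.146     ] [0.64658204 0.16399345 0.146     ]
0.154 [0.64394073 0.16226998 0.154     ] [0.64494432 0.16594982 0.154     ]
```

Request:
step_arm --delta_pos '[[-18.5, 22.8, 0], [0, 0, 30], [0, 0, 30], [0, 0, 20], [0, 0, 0]]' --delta_rot '[[0, 0, 0.1], [0, 0, 0.1], [0, 0, 0.093], [0, 0, 0], [0, 0, 0]]' --claw '[1, 1, 1, 1, 1]'

```text
time: 5.52
tcp_pos: [0.637, 0.1666, 0.2079]
tcp_rot: [-3.132, 0.001, 1.716]
force: [-0.9, 0.7, 0.7]
gripper_width: 0.0881
```

```bash
python3 look.py w3; python3 - <<'E'
from h import *
import pickle
im=np.load("pics/w3.npy");cal,s=pickle.load(open("pics/w3.pkl","rb"))
for a,c,b in blobs(im,(5,190,60),(17,255,255),40)[0]: print(a,c,b)
cv2.imwrite("pics/w3c.png",cv2.resize(im[150:330,180:400,::-1],(733,600)))
print(plane("wrist",(281,210),.15,cal))
E
```

```text
5.5667 [0.238 0.51  1.567 0.    1.071 0.092] [0.63841116 0.16686814 0.2106041 ] [-3.13581470e+00  2.76280785e-04  1.71654189e+00] [-0.1 -0.1  0.9]
1715 [290.9 223. ] [273 192  38  60]
[0.63597726 0.18148638 0.15      ]
```

View pics/w3c.png

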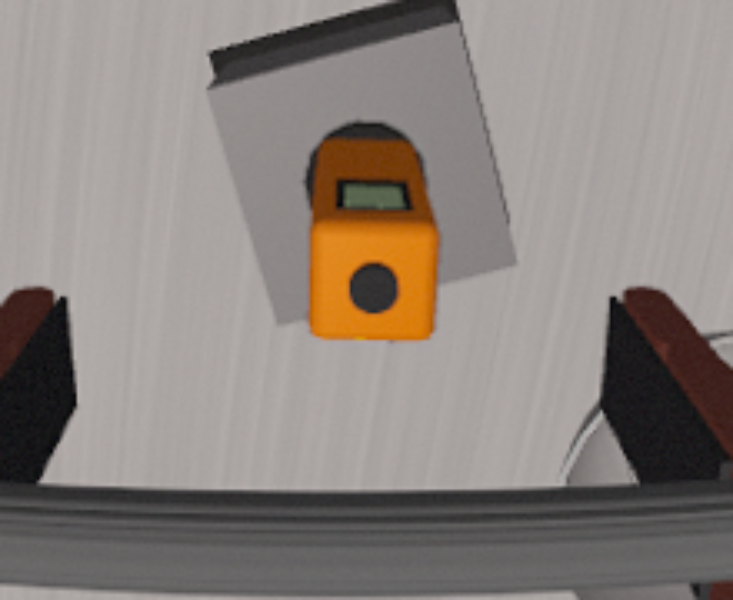

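The handle is aligned with the jaws; its hole is at crop (373,288), about 6–7 mm towards tool +y. I'll centre, descend and grip.

Request:
step_arm --delta_pos '[[-3, 6.5, 25], [0, 0, 25], [0, 0, 20], [0, 0, 15], [0, 0, 9]]' --delta_rot '[[0, 0, 0], [0, 0, 0], [0, 0, 0], [0, 0, 0], [0, 0, 0]]' --claw '[1, 1, 1, 0, -0.2]' --squeeze 25

```text
time: 6.03
tcp_pos: [0.6479, 0.1647, 0.1194]
tcp_rot: [3.141, -0.0, 1.716]
force: [-0.2, 0.2, -0.4]
gripper_width: 0.078
```

Request:
step_arm --delta_pos '[[0, 0, 0], [0, 0, 0], [0, 0, 0], [0, 0, 0], [0, 0, 0]]' --delta_rot '[[0, 0, 0], [0, 0, 0], [0, 0, 0], [0, 0, 0], [0, 0, 0]]' --claw '[-1, -1, -1, -1, -1]'

```text
time: 6.45
tcp_pos: [0.6484, 0.1643, 0.1205]
tcp_rot: [3.14, -0.0, 1.715]
force: [0.7, -0.2, -0.2]
gripper_width: 0.0448
```

Request:
step_arm --delta_pos '[[0, 0, 0], [0, 0, 0], [0, 0, 0], [0, 0, 0]]' --delta_rot '[[0, 0, 0], [0, 0, 0], [0, 0, 0], [0, 0, 0]]' --claw '[-1, -1, -1, -1]'

```text
time: 6.78
tcp_pos: [0.6476, 0.164, 0.1194]
tcp_rot: [-3.141, -0.0, 1.715]
force: [-2.2, -1.3, 2.8]
gripper_width: 0.0259
```

Request:
step_arm --delta_pos '[[0, 0, 0], [0, 0, -5], [0, 0, -15], [0, 0, -20], [0, 0, -25]]' --delta_rot '[[0, 0, 0], [0, 0, 0], [0, 0, 0], [0, 0, 0], [0, 0, 0]]' --claw '[-1, -1, -1, -1, -1]'

```text
time: 7.2
tcp_pos: [0.6465, 0.1638, 0.1831]
tcp_rot: [-3.138, 0.0, 1.715]
force: [-0.3, -0.0, -1.8]
gripper_width: 0.0259
```

Request:
step_arm --delta_pos '[[0, 0, -25], [0, 0, -25], [0, 0, -20], [0, 0, -10], [0, 0, 0]]' --delta_rot '[[0, 0, 0], [0, 0, 0], [0, 0, 0], [0, 0, 0], [0, 0, 0]]' --claw '[-1, -1, -1, -1, -1]'

```text
time: 7.62
tcp_pos: [0.6489, 0.1643, 0.2668]
tcp_rot: [3.137, -0.0, 1.715]
force: [1.1, 0.6, -1.7]
gripper_width: 0.0255
```

```bash
python3 look.py w4; python3 - <<'E'
from h import *
import cv2
# spot from top camera, triangulate w/ scene; conveyor yaw from belt mask in top
im=np.load("pics/top0.npy")
m=cv2.inRange(cv2.cvtColor(im,cv2.COLOR_RGB2HSV),(15,50,110),(30,140,255))
k,l,s,c=cv2.connectedComponentsWithStats(m);i=[j for j in range(1,k) if 290<c[j,0]<470 and s[j,4]>3000]
for j in i:
    P=np.argwhere(l==j)[:,::-1].astype(np.float32);r=cv2.minAreaRect(P);print(s[j],r)
    for e,f in((0,"upper"),(1,"lower")):
        xs=np.arange(315,455,5);ys=[(P[P[:,0]==x,1].min() if e==0 else P[P[:,0]==x,1].max()) for x in xs]
        q=np.polyfit(xs,ys,1);A,B=[plane("top",(x,np.polyval(q,x)),.115) for x in(315,455)];d=A-B;print(f,A,B,"yaw",np.degrees(np.arctan2(-d[0],d[1])))
def tri(u,v):
    A=[];b=[]
    for n,p in(("top",u),("scene",v)):
        o,d=ray(n,p);d/=np.linalg.norm(d);M=np.eye(3)-np.outer(d,d);A.append(M);b.append(M@o)
    return np.linalg.lstsq(np.vstack(A),np.hstack(b),rcond=None)[0]
print(tri((301.3,234.8),(271.2,185.3)),plane("top",(301.3,234.8),.154),plane("scene",(271.2,185.3),.154))
E
```

```text
7.6667 [ 0.23   0.464  1.508 -0.     1.168  0.086] [0.64800092 0.16414366 0.26474073] [ 3.13998225e+00 -9.09840395e-05  1.71485302e+00] [ 0.3 -0.7 -2.9]
[  300   153   171    66 10091] ((384.34307861328125, 184.38372802734375), (61.990814208984375, 169.0652618408203), 87.72454833984375)
upper [ 0.73770968 -0.10947293  0.115     ] [ 0.75365148 -0.5484818   0.115     ] yaw 2.079676817694557
lower [ 0.54822068 -0.10846545  0.115     ] [ 0.56465054 -0.53805725  0.115     ] yaw 2.190225619239551
[ 0.48569967 -0.06532145  0.15092059] [ 0.48512433 -0.06502142  0.154     ] [ 0.48851993 -0.06278151  0.154     ]
```

View pics/w4.png

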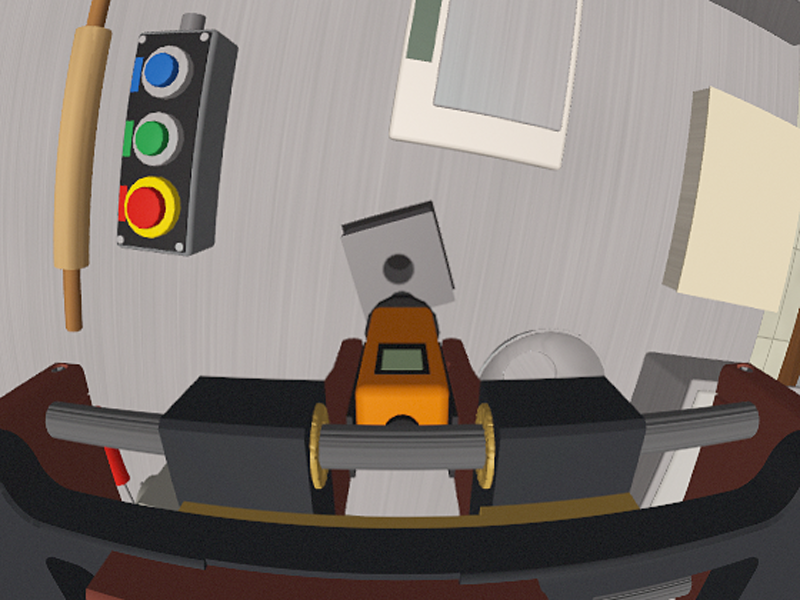

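The tester is held out of the stand. Spot is at about (.486,-.064,.154) with conveyor yaw about 2–3°. Moving to a stand-off point and tilting.

Request:
step_arm --delta_pos '[[-10, -13, -5], [-20, -27, -10], [-20, -27, -10], [-20, -27, -10], [-20, -27, 0]]' --delta_rot '[[0, 0, 0], [0, 0, 0], [0, 0, 0], [0, 0, 0], [0, 0, 0]]' --claw '[-1, -1, -1, -1, -1]'

```text
time: 8.13
tcp_pos: [0.5397, 0.0568, 0.2987]
tcp_rot: [-3.141, 0.0, 1.715]
force: [0.5, 0.3, -2.0]
gripper_width: 0.026
```

Request:
step_arm --delta_pos '[[-20, -27, 0], [-20, -27, 0], [-8.5, -11.5, 0], [0, 0, 0], [0, 0, 0]]' --delta_rot '[[0, 0, 0], [0, 0, 0], [0, 0, 0], [0.012, -0.108, 0], [0.011, -0.109, 0]]' --claw '[-1, -1, -1, -1, -1]'

```text
time: 8.55
tcp_pos: [0.4825, -0.0022, 0.2987]
tcp_rot: [-3.118, 0.221, 1.712]
force: [0.4, 0.3, -2.9]
gripper_width: 0.0261
```

Request:
step_arm --delta_pos '[[0, 0, 0], [0, 0, 0], [0, 0, 0], [0, 0, 0]]' --delta_rot '[[0.012, -0.108, 0], [0.011, -0.109, 0], [0, 0, 0], [0, 0, 0]]' --claw '[-1, -1, -1, -1]'

```text
time: 8.88
tcp_pos: [0.4825, 0.0017, 0.2974]
tcp_rot: [-3.089, 0.431, 1.73]
force: [-0.3, 0.3, -2.1]
gripper_width: 0.0261
```

```bash
python3 look.py w5; python3 - <<'E'
from h import *
import pickle
im=np.load("pics/w5.npy");cal,s=pickle.load(open("pics/w5.pkl","rb"))
T=R.from_euler("xyz",s["tcp_rot"]).as_matrix();print(T.round(3))
cv2.imwrite("pics/w5c.png",cv2.resize(im[100:310,140:420,::-1],(800,600),interpolation=cv2.INTER_CUBIC))
for a,c,b in blobs(im,(18,120,120),(32,255,255),40)[0]: print(a,c,b,plane("wrist",c,.154,cal).round(4))
E
```

```text
8.9333 [ 0.228  0.193  1.886 -0.46   1.191  0.282] [0.48271516 0.00098716 0.29796508] [-3.09004269  0.43075087  1.72831387] [-0.5 -0.2 -2.4]
[[-0.143  0.99   0.015]
 [ 0.897  0.135 -0.42 ]
 [-0.418 -0.047 -0.907]]
256 [281.6 194.6] [267 184  30  25] [ 0.485  -0.0609  0.154 ]
363 [340.3 315.5] [333 284  13  58] [ 0.5954 -0.2559  0.154 ]
176 [219.5 322.1] [217 299   8  43] [ 0.4255 -0.3123  0.154 ]
```

View pics/w5c.png

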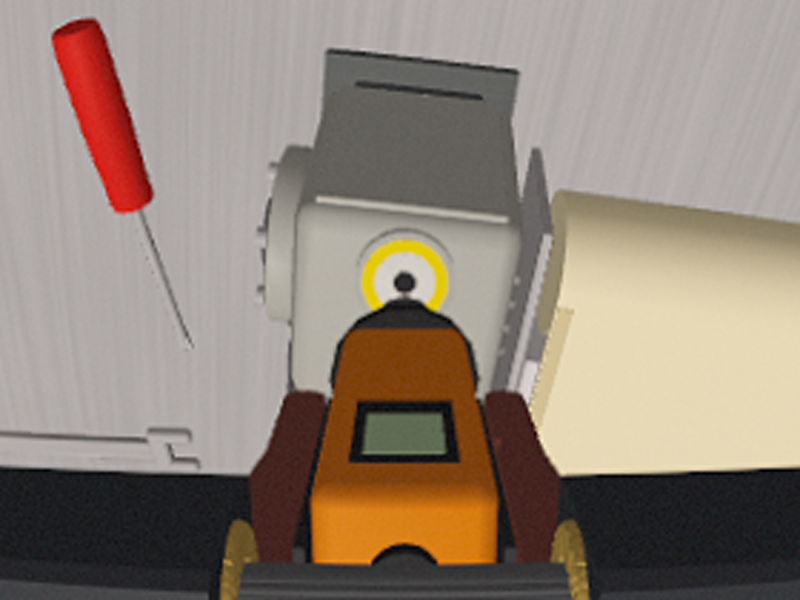

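```bash
python3 - <<'E'
from h import *
import pickle
cal,s=pickle.load(open("pics/w5.pkl","rb"))
T=R.from_euler("xyz",s["tcp_rot"]).as_matrix()
for z in(.150,.154,.158):
    p=plane("wrist",(281.1,198.4),z,cal);print(z,p.round(4),"tool:",(T.T@(p-s["tcp_pos"])).round(4))
print((T.T@(np.array([.4857,-.0653,.154])-s["tcp_pos"])).round(4))
# back-projection check of expected tip (tool 0,0,.1114)
K=cal["intrinsics"]
for zt in(.1114,.107):
    v=R.from_euler("xyz",cal["orientation"]).inv().apply(s["tcp_pos"]+T@[0,0,zt]-cal["position"]);r=np.arctan2(np.hypot(v[0],v[1]),v[2]);uv=K[:2,2]+v[:2]/np.hypot(v[0],v[1])*r*K[0,0];print(zt,uv,(uv-[140,100])/.35)
E
```

```text
0.15 [ 0.4854 -0.0685  0.15  ] tool: [-0.001   0.0002  0.1635]
0.154 [ 0.4852 -0.0654  0.154 ] tool: [0.0002 0.0002 0.1586]
0.158 [ 0.4849 -0.0624  0.158 ] tool: [0.0013 0.0002 0.1536]
[0.0002 0.0007 0.1585]
0.1114 [280.92800004 211.51400818] [402.65142868 318.61145195]
0.107 [280.92770012 212.95398407] [402.65057178 322.72566877]
```

Dot is at crop (404,282), within about 0.2 mm of the tool axis by the numbers. The tip appears at about (404,297), slightly off where I predicted. I'll advance 35 mm and look closely.

Request:
step_arm --delta_pos '[[0, 0, 10], [0, 0, 15], [0, 0, 10], [0, 0, 0], [0, 0, 0]]' --delta_rot '[[0, 0, 0], [0, 0, 0], [0, 0, 0], [0, 0, 0], [0, 0, 0]]' --claw '[-1, -1, -1, -1, -1]'

```text
time: 9.4
tcp_pos: [0.4832, -0.0154, 0.267]
tcp_rot: [-3.091, 0.433, 1.725]
force: [0.2, -0.3, -2.2]
gripper_width: 0.0259
```

```bash
python3 look.py w6; python3 - <<'E'
from h import *
import pickle
im=np.load("pics/w6.npy");cal,s=pickle.load(open("pics/w6.pkl","rb"))
sc=bot.camera("scene");np.save("pics/s6.npy",sc)
a=cv2.resize(im[170:250,231:331,::-1],(500,400),interpolation=cv2.INTER_CUBIC)
b=cv2.resize(sc[110:220,225:305,::-1],(290,400),interpolation=cv2.INTER_CUBIC)
cv2.imwrite("pics/w6c.png",np.hstack([a,b]))
T=R.from_euler("xyz",s["tcp_rot"]).as_matrix();K=cal["intrinsics"]
def prj(P):
    v=R.from_euler("xyz",cal["orientation"]).inv().apply(P-cal["position"]);h=np.hypot(v[0],v[1]);return K[:2,2]+v[:2]/h*np.arctan2(h,v[2])*K[0,0]
d=np.array([.4852,-.0654,.154])
print("tool",T.T@(d-s["tcp_pos"]))
for n,P in(("dot",d),)+tuple((z,s["tcp_pos"]+T@[0,0,z]) for z in(.1114,.100,.0594,.0,-.035)): print(n,((prj(P)-[231,170])*5).round(1))
E
```

```text
9.45 [ 0.197  0.228  1.921 -0.483  1.116  0.296] [ 0.48363508 -0.0150752   0.26749579] [-3.09235639  0.43344948  1.7245305 ] [-0.2  0.6 -1.2]
tool [ 2.31894093e-03 -5.00366924e-05  1.24140841e-01]
dot [249.5 174.8]
0.1114 [249.8 207.6]
0.1 [249.8 226.8]
0.0594 [249.8 310.9]
0.0 [249.8 507. ]
-0.035 [249.8 699.8]
```

View pics/w6c.png

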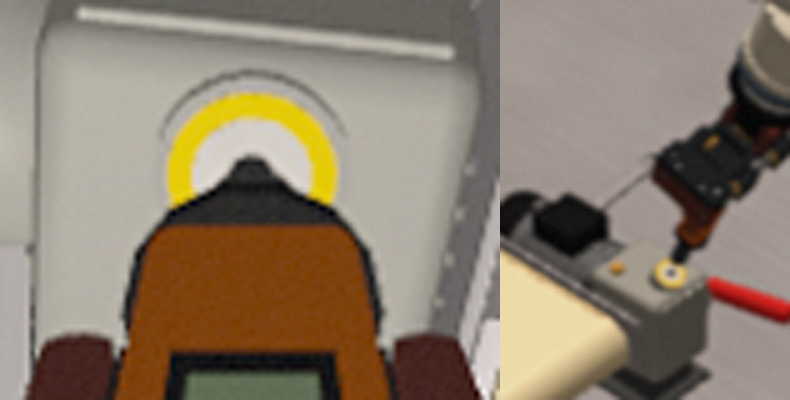

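```bash
python3 - <<'E'
from h import *
import pickle
cal,s=pickle.load(open("pics/w6.pkl","rb"));c=bot.calibration("scene");K=c["intrinsics"]
T=R.from_euler("xyz",s["tcp_rot"]).as_matrix()
def prj(P):
    v=R.from_euler("xyz",c["orientation"]).inv().apply(P-c["position"]);return ((K@(v/v[2]))[:2]-[225,110])*[3.625,3.636]+[500,0]
for n,P in(("dot",np.array([.4852,-.0654,.154])),)+tuple((z,s["tcp_pos"]+T@[0,0,z]) for z in(.1114,.0994,.0594)): print(n,prj(P).round(1))
for o in([.003,0,.1114],[0,.003,.1114]):print(o,prj(s["tcp_pos"]+T@o))
sc=np.load("pics/s6.npy");print(cv2.cvtColor(sc,cv2.COLOR_RGB2GRAY)[176:190,266:284])
E
```

```text
dot [668. 271.]
0.1114 [670.2 262.3]
0.0994 [674.1 255.5]
0.0594 [687.3 232.1]
[0.003, 0, 0.1114] [672.56053999 264.40241556]
[0, 0.003, 0.1114] [668.31653072 263.98005525]
[[152 148 150 150 151 155 149 113  50  18  30  44  51  47  38  48 102 145]
 [154 153 150 149 150 151 135  89  39  14  15  25  33  36  43  78 127 152]
 [156 155 153 152 152 146 114  60  26  20  18  34  55  74  91 122 144 153]
 [156 156 157 156 154 133  87  38  21  20  36  78 118 136 141 149 152 153]
 [155 156 154 156 154 127  70  26  22  26  55 108 146 156 153 153 153 152]
 [155 154 155 159 163 141  80  31  18  36  81 130 150 154 153 152 153 152]
 [155 155 161 175 187 173 129  83  71  82 116 143 147 151 153 153 153 153]
 [150 151 171 190 196 186 166 158 159 151 147 153 150 147 149 150 153 153]
 [140 140 171 192 183 147 127 163 191 179 164 158 157 150 146 146 150 152]
 [121 121 164 191 180 137 121 162 192 184 164 155 153 148 139 130 141 149]
 [101  98 143 181 190 182 178 189 196 180 160 150 143 134 121 113 116 122]
 [101  77 103 144 178 192 194 193 190 172 153 136 128 120 115 104  96  93]
 [125  88  74 100 136 159 161 164 159 145 132 120 117 125 117  87  75  76]
 [149 125  98  87  98 109 113 113 112 114 121 116 105 100  88  70  67  65]]
```

The prediction agrees with the scene view to about 2 mm. Next come a small x correction and the advance to contact in steps, watching force.

Request:
step_arm --delta_pos '[[1.5, 0, 4], [0, 0, 3], [0, 0, 2], [0, 0, 0]]' --delta_rot '[[0, 0, 0], [0, 0, 0], [0, 0, 0], [0, 0, 0]]' --claw '[-1, -1, -1, -1]'

```text
time: 9.88
tcp_pos: [0.4833, -0.0171, 0.2582]
tcp_rot: [-3.092, 0.434, 1.726]
force: [0.7, -0.3, -2.4]
gripper_width: 0.026
```

Request:
step_arm --delta_pos '[[0, 0, 2], [0, 0, 0], [0, 0, 0]]' --delta_rot '[[0, 0, 0], [0, 0, 0], [0, 0, 0]]' --claw '[-1, -1, -1]'

```text
time: 10.13
tcp_pos: [0.4835, -0.0179, 0.2568]
tcp_rot: [-3.092, 0.434, 1.726]
force: [-0.8, 0.1, -2.3]
gripper_width: 0.026
```

Request:
step_arm --delta_pos '[[0, 0, 2], [0, 0, 0], [0, 0, 0]]' --delta_rot '[[0, 0, 0], [0, 0, 0], [0, 0, 0]]' --claw '[-1, -1, -1]'

```text
time: 10.38
tcp_pos: [0.4835, -0.0187, 0.255]
tcp_rot: [-3.092, 0.434, 1.726]
force: [-0.5, -0.1, -2.6]
gripper_width: 0.0261
```

Request:
step_arm --delta_pos '[[0, 0, 1], [0, 0, 0], [0, 0, 0]]' --delta_rot '[[0, 0, 0], [0, 0, 0], [0, 0, 0]]' --claw '[-1, -1, -1]'

```text
time: 10.63
tcp_pos: [0.4837, -0.0191, 0.2542]
tcp_rot: [-3.093, 0.434, 1.726]
force: [-0.2, 1.1, -1.5]
gripper_width: 0.026
```

Request:
step_arm --delta_pos '[[0, 0, 1], [0, 0, 0], [0, 0, 0]]' --delta_rot '[[0, 0, 0], [0, 0, 0], [0, 0, 0]]' --claw '[-1, -1, -1]'

```text
time: 10.88
tcp_pos: [0.4837, -0.0195, 0.2533]
tcp_rot: [-3.093, 0.434, 1.726]
force: [-0.4, 0.9, 1.0]
gripper_width: 0.026
```

Request:
step_arm --delta_pos '[[0, 0, 1], [0, 0, 0], [0, 0, 0]]' --delta_rot '[[0, 0, 0], [0, 0, 0], [0, 0, 0]]' --claw '[-1, -1, -1]'

```text
time: 11.13
tcp_pos: [0.4837, -0.0199, 0.2524]
tcp_rot: [-3.093, 0.434, 1.726]
force: [-0.4, 1.7, -0.1]
gripper_width: 0.026
```

Request:
step_arm --delta_pos '[[0, 0, 1], [0, 0, 0], [0, 0, 0]]' --delta_rot '[[0, 0, 0], [0, 0, 0], [0, 0, 0]]' --claw '[-1, -1, -1]'

```text
time: 11.38
tcp_pos: [0.4837, -0.0204, 0.2515]
tcp_rot: [-3.093, 0.434, 1.726]
force: [-0.4, 1.8, 1.4]
gripper_width: 0.0259
```

```bash
python3 - <<'E'
from h import *
F=[];P=[]
for i in range(10):
    s=bot.get_state();cal=bot.calibration("wrist");F.append(s["force"]);P.append(s["tcp_pos"]);im=bot.camera("wrist")
f=np.mean(F,0);T=R.from_euler("xyz",s["tcp_rot"]).as_matrix();n=-T[:,2]
print(s["time"],f.round(2),np.std(F,0).round(2),"axial",(f-[0,0,-2.3])@n,np.mean(P,0),np.ptp(P,0),np.degrees(np.arccos(n@np.array([-.016,.4223,.9063]))))
print(T.T@(np.array([.4852,-.0654,.154])-np.mean(P,0)))
a=cv2.resize(im[170:250,231:331,::-1],(500,400),interpolation=cv2.INTER_CUBIC)
sc=bot.camera("scene");b=cv2.resize(sc[150:210,250:295,::-1],(300,400),interpolation=cv2.INTER_CUBIC)
cv2.imwrite("pics/w7.png",np.hstack([a,b]))
E
```

```text
11.8333 [-0.19  1.12  1.15] [0.32 0.7  0.26] axial 3.6020607143100514 [ 0.48373253 -0.02036971  0.25148247] [4.01027009e-05 3.62590353e-05 6.44444012e-05] 0.29886080987373476
[ 0.00040517 -0.00024154  0.10738944]
```

View pics/w7.png

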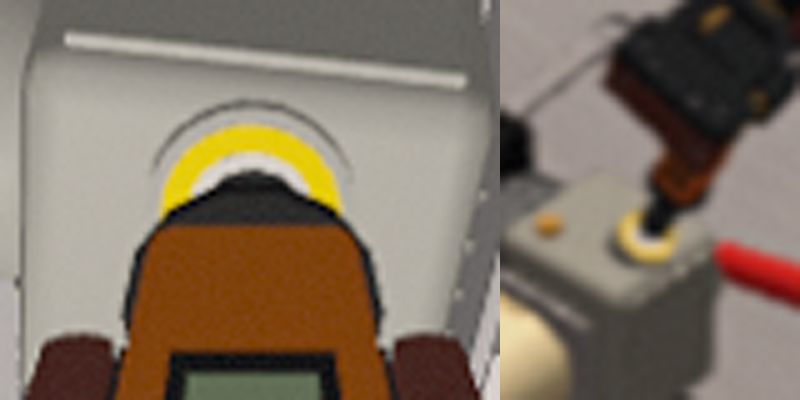

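The tester sits centred on the yellow ring and steady, with axial force about 3.6 N and tip about 4 mm in by geometry. Handing in.

```bash
python3 -c "
from rig import bot
print(bot.sign_off())"
```

```text
the job is handed in; nothing more can be done
None
```

I pressed blue, then green, took the tester out of its stand, set it on the measuring point, and handed in while holding it there. No verdict came back, so the results below are from my own readings.

**Buttons:** Each was pressed on its own until it bottomed, then let up. The force was about 18 N on blue and 38 N on green. Both are well above the 5 N needed, and green was harder than I intended, close to the 40 N limit for the gripper body. The gripper never went over the red button.

**Last checks before hand-in:**

| Check | Reading | Target |
|---|---|---|
| Force along the tester axis | about 3.6 N, averaged over 10 readings | 1–10 N |
| Tip pushed in | about 4 mm of 8, by geometry; about 3.5 mm going by the force | 1.5–6.5 mm |
| Tip from the dot's centre | about 0.5 mm, computed; the final pictures show it inside the ring | under 10 mm |
| Off square to the face | about 0.3° | under 10° (0.17 rad) |
| Movement of the tool | under 0.1 mm over half a second | steady |

- **Height disagreement:** The first contact with the blue button came about 4 mm higher than the tool reading and nose length predicted. I set the tip depth from the height measured with the tester still in its stand, and confirmed it by force.
- **Possible sideways offset:** One picture suggested the tip might be up to about 3 mm off sideways. A later scene view agreed with the computed position to about 2 mm.
- **Not checked:** I did not measure whether the other things on the counter moved. Nothing I saw suggested the arm touched them.

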